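# Find the socket key that fits the spin-coater spindle nut

### The job

One of the three look-alike socket keys on the blue tray fits the brass nut of the spindle unit: find it by trying them on the nut (they are meant to go on with the red pointer facing the red mark), and set any that does not fit back upright on the tray. Push the fitting one fully down over the nut with its pointer on the mark and finish like that, still gripping it, with the other two keys standing on the tray and everything else left where it was.

Things in the scene. Friction and masses are not known exactly. Their poses are not given: they have to be found in the camera images.
- spindle: Fixed chuck-spindle unit: aluminium plate 160 x 130 x 20 mm, dark round boss 56 mm across with its top 35 mm above the table; on it a brass hex nut 24 mm across flats, 14 mm high, top edge coned over 3 mm, with a 10 mm stud 2 mm above it. Nothing turns. A red line from the boss along +x is the mark. Origin: centre of the underside, on the nut's axis; nut flats square to x.
- nut_seat (a point): Point on the nut's axis at the top of the boss (foot of the nut, 35 mm above the table), where the underside centre of a fully seated socket comes to lie. Axes as spindle.
- mark (a point): Point over the red line, 38 mm from the nut's axis along the unit's +x, level with nut_seat: directly at the pointer's tip when the pointer is on the mark.
- tray: Fixed blue flat tray board 120 (x) x 340 (y) x 12 mm without rims; the three sockets stand on it in a row along its y, about 100 mm apart. Origin: centre of its underside, top 12 mm higher.
- socket_a: One of three socket keys alike outside, ~160 g, mouth down on the tray. Steel hex body 34 mm across flats, 30 high; on it a black grip block 34 (x) by 18 mm (y), 30 to 75 mm above the underside: pinch across y at about 55. Red pointer tab 6 x 6 mm sticks out along +x to 38 mm from the axis, 10 to 16 mm up. Origin: centre of the underside, z up, x to the pointer.
- socket_b: Second key: outside, origin and axes as socket_a. Exactly one of the three fits, the other two are too small; which one is not told. Each has a hex bore 18 mm deep, open below, its flats square to x; the fitting one clears the nut by 1.2 mm on each side and goes on with the pointer towards the mark.
- socket_c: Third key: outside, origin and axes as socket_a. A key that is too small stops on the nut with its underside 12 to 14 mm above nut_seat; the fitting one slides down until its underside rests on the boss.
- pointer_b (a point): Outer end of socket_b's red pointer, 38 mm along its x from its axis, at underside height.
- pointer_a (a point): The same point of socket_a.
- pointer_c (a point): The same point of socket_c.
- dish: Bystander: glass petri dish 90 mm across, 16 mm high, on a sheet of paper beyond the spindle unit. Origin under its centre.
- tweezers: Bystander: steel tweezers 120 mm long, 6 mm high, lying beyond the sockets. Origin near the middle, on the table.
- pen: Bystander: white marker pen 140 mm long, 11 mm thick, lying on the robot's side of the tray. Origin near the middle, on the table.
- slide_box: Bystander: cardboard slide box 75 x 85 x 35 mm beyond the tray. Origin under its centre.
- rinse_bottle: Bystander: white bottle 60 mm across, 150 mm high, at the right. Origin under its centre.
- wafer_bin: Bystander: open white bin 110 x 110 x 40 mm at the left. Origin under its centre.
- resist_jar: Bystander: amber jar 56 mm across, 80 mm high, at the right. Origin under its centre.
Not all that is in view belongs to the job. What is shaped like the spindle but green is not meant.

How it is judged:
By the outcome, as a careful person would: the job done as asked, in the order asked, and still so for the second after the job is handed in, while the arm keeps its last pose, push and grip.
It also fails if it takes over 72 s, if anything falls off the work surface, if the arm or the gripper's body presses on something with over 40 N, if the wrist force passes 120 N, or if a joint passes its speed limit or range.

### The arm

A 6-joint arm with a two-finger parallel gripper is mounted at the origin on the work surface. World frame = base frame: x ahead of the robot, y to its left, z up, the work surface at z = 0. Lengths are in m, angles in degrees, forces in N, time in s.
With the tool pointing down it reaches from about 0.3 to 0.775 m from the base axis. Payload 14.6 kg.
Tool frame: the origin (TCP) lies midway between the tips of the shut fingers; the grasp point (between the pads) lies 19 mm behind it; z points along the fingers, y is the line along which they close (so a half turn about z gives the same grasp; the last joint's range is limited). The gripper opens to 94 mm and grips with 3 to 60 N. Pads are 16 mm wide; open, the fingers measure 119 mm over their backs; the gripper's body (75 mm by 177 mm) begins 78 mm behind the grasp point.
Start: joints at [-3.816, 17.183, 87.147, -0, 75.671, -3.816], TCP at [0.55, -0, 0.205] pointing down, gripper open.
Joint ranges: [-173.82, 173.82], [-45.26, 126.66], [13.44, 144.39], [-59.66, 239.66], [0, 175.72], [-146.38, 146.38]. Speed limits (degrees/s): [127.2, 127.2, 147.25, 180, 180, 180].

### API

Orientations are given as [roll, pitch, yaw] about the fixed x, y, z axes, in that order (R = Rz(yaw) Ry(pitch) Rx(roll)).
In Python, from cell import manip, imaging, cut_out, tip_of gives the robot as it stands. Calls block until the motion is done:
- manip.move_to(position, orientation): joint-space move of the TCP to a pose.
- manip.line_to(position, rot=None, velocity=0.15): straight line of the TCP; rot=None keeps the orientation; velocity is the mean speed in m/s.
- manip.movej(angles): joint-space move.
- manip.release() and manip.grab(): open the fingers fully, or close them until they stop; the grip force is fixed at half the most.
- manip.sleep(seconds).
- manip.solve_ik(position, orientation): joint angles nearest the present ones, or None.
- imaging.capture(name): name is "scene" or "side" or "wrist"; returns the picture (400x640x3 uint8, blue, green, red); there is no depth.
- imaging.camera_model(name): a dict with "fx", "fy", "cx", "cy" (pixels), "dist_coeffs" ([k1, k2, p1, p2, k3] as OpenCV has them; the pictures are not rectified), "position" and "attitude" of the camera in the world; the wrist camera has in their place "T_tool_cam" (4x4, takes a point from camera to tool coordinates, whose origin is the TCP and whose axes are the flange's). Camera axes: x right, y down, z forward; pixel columns grow to the right and rows downward; lengths in m; the calibration is good to about 2 mm. A picture is of the moment at which its call begins: read the wrist's pose just before it. camera_model takes no time and is no camera call.
A pose or a line that the arm cannot do raises manip.Unreachable and nothing moves.
- manip.close_job(): hands the job in; it is judged then, once.
Trained networks look in the newest picture that a camera, given by its name, has taken for a name from the list of things; names that differ only in an ending like _2 or _b are one class to them, and where a whole thing is asked for, a point or a joint stands for the part that bears it (a point fixed in the world has none). Each returns a list of dicts, best first, with "score" (0 to 1); they miss things now and then, are a little off and sometimes report something else, mostly with a low value. They report only what shows in the picture. A call takes as long as a camera call. They do not tell look-alikes from the thing itself.
- cut_out(camera, query): "mask" (400x640 bool, what is visible of it) and "rect" ([left, top, width, height] in pixels, round what is visible of it).
- tip_of(camera, query): "xy" ([column, row] in pixels: a listed point, or the origin of a listed thing).
Readings, each from a call of its own:
- manip.read_clock(): time.
- manip.read_joint_positions(): joint angles.
- manip.read_qd(): joint speeds.
- manip.read_joint_torque(): joint torques, N m.
- manip.read_eef_pos(): TCP position.
- manip.read_eef_rot(): TCP orientation.
- manip.read_ft_force(): force on the tool from outside, world axes, zero at the start.
- manip.read_wrist_torque(): the same for the moment, N m.
- manip.read_gripper_width(): finger opening in m.
- manip.read_grasp_force(): force on a finger pad.
Only numpy, scipy, OpenCV 4.12 (cv2) and the standard library are available. Lean on these libraries where they do the work, as an engineer would, in place of code of your own. Each camera call takes 0.05 s, during which the arm holds its last target. There are 200 camera calls.

## Working session

There is one attempt and no reset: what is moved stays moved. The work goes in short steps, each a Python script; the robot and the scene stay as the last script left them, time stands still between calls to the robot, and variables do not carry over. Pictures are saved under pics/ and viewed, at most 10 in all, crops included, and the job is handed in when it is done.

```bash
ls; mkdir -p pics
cat > h.py <<'E'
import numpy as np, cv2
from scipy.spatial.transform import Rotation as R
from cell import manip, imaging, cut_out, tip_of
def campose(name):
    m=imaging.camera_model(name)
    K=np.array([[m["fx"],0,m["cx"]],[0,m["fy"],m["cy"]],[0,0,1.]]);d=np.array(m["dist_coeffs"],float)
    if name=="wrist":
        T=np.eye(4);T[:3,:3]=R.from_euler("xyz",manip.read_eef_rot(),degrees=True).as_matrix();T[:3,3]=manip.read_eef_pos()
        T=T@np.array(m["T_tool_cam"])
    else:
        T=np.eye(4);a=np.array(m["attitude"],float)
        T[:3,:3]=a if a.shape==(3,3) else R.from_euler("xyz",a,degrees=True).as_matrix();T[:3,3]=m["position"]
    return K,d,T
def to_plane(cp,px,z):
    K,d,T=cp
    u=cv2.undistortPoints(np.array(px,float).reshape(-1,1,2),K,d).reshape(-1,2)
    r=np.c_[u,np.ones(len(u))]@T[:3,:3].T
    return T[:3,3]+r*((z-T[2,3])/r[:,2])[:,None]
def proj(cp,P):
    K,d,T=cp;Ti=np.linalg.inv(T)
    return cv2.projectPoints(np.array(P,float).reshape(-1,3),cv2.Rodrigues(Ti[:3,:3])[0],Ti[:3,3],K,d)[0].reshape(-1,2)
E
python3 - <<'E'
from h import *
for n in ("scene","side","wrist"):
    print(n,imaging.camera_model(n))
    cp=campose(n);im=imaging.capture(n);cv2.imwrite(f"pics/{n}0.png",im)
    for q,z in (("spindle",0),("nut_seat",.035),("mark",.035),("tray",0),("socket_a",.012),("pointer_a",.012)):
        for r in tip_of(n,q)[:4]: print(n,q,round(r["score"],2),np.round(r["xy"],1),to_plane(cp,r["xy"],z)[0].round(4))
print(manip.read_eef_rot(),manip.read_clock())
E
```

```text
pics
scene {'fx': 405.8507236762552, 'fy': 405.8507236762552, 'cx': 318.3660125030761, 'cy': 203.92030512537443, 'dist_coeffs': array([-0.0205662,  0.       ,  0.       ,  0.       ,  0.       ]), 'position': array([1.2305637 , 0.4958085 , 0.94416642]), 'attitude': array([-135.23957768,    1.08099515,  124.29063579])}
scene spindle 0.8 [435.1 205.6] [0.2657 0.2748 0.    ]
scene spindle 0.78 [378.6 246.2] [0.5148 0.2021 0.    ]
scene spindle 0.54 [462.6 285.5] [0.5101 0.4576 0.    ]
scene spindle 0.37 [277.4 195.7] [ 0.5101 -0.1834 -0.    ]
scene nut_seat 0.94 [431.8 198.1] [0.2758 0.261  0.035 ]
scene nut_seat 0.69 [383.1 242.8] [0.5232 0.2178 0.035 ]
scene mark 0.75 [376.7 250.7] [0.5586 0.2163 0.035 ]
scene mark 0.57 [425.4 204. ] [0.3115 0.2548 0.035 ]
scene tray 0.78 [282. 202.] [ 0.5253 -0.152   0.    ]
scene socket_a 0.82 [254.5 188.9] [ 0.5357 -0.2602  0.012 ]
scene socket_a 0.82 [304.4 203.8] [ 0.5009 -0.0778  0.012 ]
scene socket_a 0.65 [276.8 196.2] [ 0.5222 -0.1749  0.012 ]
scene pointer_a 0.8 [239.5 191. ] [ 0.5714 -0.2959  0.012 ]
scene pointer_a 0.74 [282.4 202.5] [ 0.5
[... 1733 characters left out ...]
4160e-01,
         7.23148402e-02],
       [ 9.99999986e-01,  1.26989988e-04, -1.05010596e-04,
        -1.01643171e-03],
       [ 1.33216993e-04, -2.47934146e-01,  9.68776879e-01,
        -1.79314571e-01],
       [ 0.00000000e+00,  0.00000000e+00,  0.00000000e+00,
         1.00000000e+00]])}
wrist spindle 0.73 [477.  264.6] [ 0.7703 -0.1161  0.    ]
wrist tray 0.9 [289.2 306.2] [ 0.5114 -0.1799  0.    ]
wrist socket_a 0.98 [279.2 245.1] [ 0.5016 -0.082   0.012 ]
wrist socket_a 0.64 [297.4 369.2] [ 0.5221 -0.2773  0.012 ]
wrist pointer_a 0.76 [302.3 261. ] [ 0.5313 -0.1044  0.012 ]
wrist pointer_a 0.29 [279.8 246.6] [ 0.5023 -0.0841  0.012 ]
[1.79998033e+02 1.24679838e-03 9.00005074e+01] 1.05
```

View pics/scene0.png

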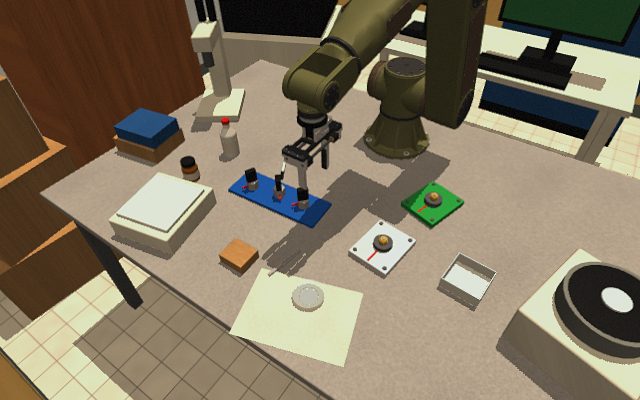

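Two candidates: the aluminium spindle at scene pixel (382,243) and the green one at (433,199). The aluminium one, at about (0.51, 0.205), fits the description. Next I take close wrist views of it and of the tray.

Run:
```python
from h import *
im=cv2.imread("pics/scene0.png");c=cv2.resize(im[180:280,335:475],None,fx=3,fy=3)
def look(tag,p,qs):
    manip.move_to(p,[180,0,90]);cp=campose("wrist");im=imaging.capture("wrist");
    np.savez(f"pics/{tag}.npz",K=cp[0],d=cp[1],T=cp[2]);cv2.imwrite(f"pics/{tag}.png",im)
    for q,z in qs:
        for r in tip_of("wrist",q)[:4]: print(tag,q,round(r["score"],2),np.round(r["xy"],1),to_plane(cp,r["xy"],z)[0].round(4))
    return im
a=look("w_sock",[.51,-.19,.26],(("socket_a",.012),("pointer_a",.012),("tray",0)))
b=look("w_spin",[.512,.205,.2],(("spindle",0),("nut_seat",.035),("mark",.035)))
cv2.imwrite("pics/m1.png",np.vstack([cv2.resize(a[100:400,120:520],(533,400))[:300],cv2.resize(b[80:380,120:520],(533,400))[:300]]) if 0 else b)
cv2.imwrite("pics/crop.png",np.vstack([c,]));print(manip.read_clock())
```

```text
w_sock socket_a 0.91 [322.9 236.2] [ 0.5196 -0.2793  0.012 ]
w_sock socket_a 0.72 [309.   93.3] [ 0.5001 -0.0795  0.012 ]
w_sock socket_a 0.62 [312.3 168.3] [ 0.5042 -0.1788  0.012 ]
w_sock pointer_a 0.91 [350.3 243.6] [ 0.5603 -0.291   0.012 ]
w_sock pointer_a 0.87 [330.5 115.7] [ 0.5287 -0.1081  0.012 ]
w_sock pointer_a 0.58 [333.5 150.5] [ 0.5334 -0.1543  0.012 ]
w_sock tray 0.83 [317.5 168.5] [ 0.5115 -0.1809  0.    ]
w_spin spindle 0.82 [110.1 138. ] [0.26   0.2592 0.    ]
w_spin nut_seat 0.75 [319.  183.5] [0.5151 0.2089 0.035 ]
w_spin nut_seat 0.65 [ 93.6 137.4] [0.2645 0.2616 0.035 ]
w_spin mark 0.87 [345.6 185.3] [0.5454 0.2068 0.035 ]
w_spin mark 0.75 [128.4 147.4] [0.3024 0.2503 0.035 ]
3.7583
```

View pics/crop.png

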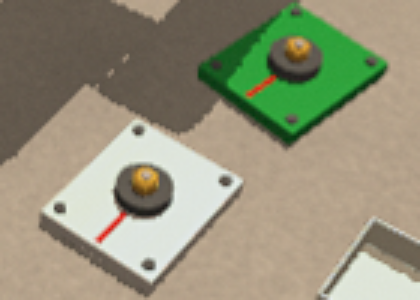

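View pics/w_sock.png

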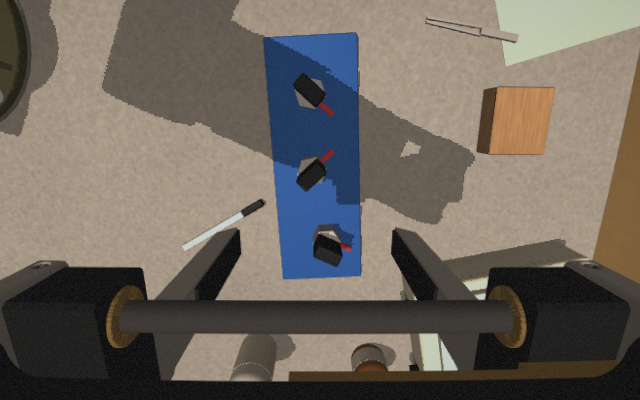

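View pics/w_spin.png

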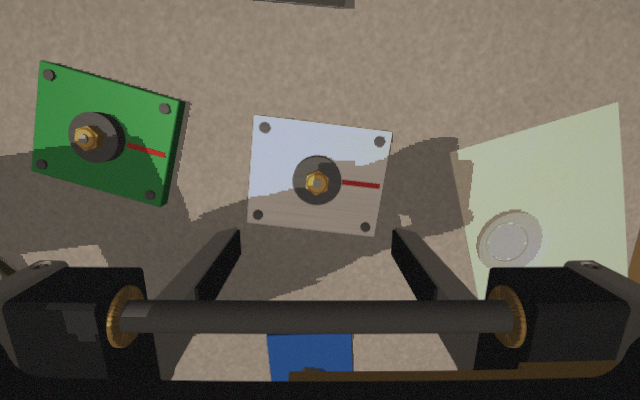

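The crop confirms the aluminium unit at crop pixel (145,180), with its red line pointing roughly along +x at a yaw of about -7°. In w_sock the keys are at (310,92), (312,170) and (328,240), with pointer yaws of about -45°, +40° and -16°. Next I take a refined look with the tool x axis along each object's x, so that camera bias cancels.

```bash
cat >> h.py <<'E'
def red(im):
    h=cv2.cvtColor(im,cv2.COLOR_BGR2HSV)
    return (((h[...,0]<8)|(h[...,0]>172))&(h[...,1]>140)&(h[...,2]>60)).astype(np.uint8)
def redblob(im,near,rad=60):
    """pixels (col,row) of the red blob nearest to a pixel"""
    n,l,s,c=cv2.connectedComponentsWithStats(red(im),connectivity=8)
    k=[i for i in range(1,n) if s[i,4]>8 and np.hypot(*(c[i]-near))<rad]
    if not k: return None
    i=min(k,key=lambda i:np.hypot(*(c[i]-near)))
    y,x=np.nonzero(l==i);return np.c_[x,y].astype(float)
def axis(P):
    m=P[:,:2].mean(0);w,v=np.linalg.eigh(np.cov((P[:,:2]-m).T));d=v[:,1]
    return m,d
E
python3 - <<'E'
from h import *
for n,p,y in (("A",[.5,-.08],-45),("B",[.504,-.177],40),("C",[.52,-.279],-16),("S",[.514,.207],-7)):
    for yy in (y,y+180,y-180):
        q=manip.solve_ik([*p,.16],[180,0,yy]);print(n,yy,None if q is None else np.round(q,0))
p=[.514,.207];yaw=-7
manip.move_to([*p,.17],[180,0,yaw]);cp=campose("wrist");im=imaging.capture("wrist");cv2.imwrite("pics/sp2.png",im)
e=np.array(manip.read_eef_pos())
for q,z in (("nut_seat",.035),("mark",.035)):
    for r in tip_of("wrist",q)[:2]: print(q,round(r["score"],2),np.round(r["xy"],1),to_plane(cp,r["xy"],z)[0].round(4))
pr=proj(cp,[*(np.array(p)+.05*np.array([np.cos(np.radians(yaw)),np.sin(np.radians(yaw))])),.02])[0]
b=redblob(im,pr);P=to_plane(cp,b,.02);m,d=axis(P);d=d*np.sign(d[0]);print("red",pr,len(b),m,np.degrees(np.arctan2(d[1],d[0])))
print("closest-point of line to nominal",m+d*np.dot(np.array(p)-m,d), "extent",(P[:,:2]-p)@d and 0 if 0 else np.ptp((P[:,:2]-m)@d))
g=cv2.cvtColor(im,cv2.COLOR_BGR2GRAY)
c=cut_out("wrist","spindle")
k=min(c,key=lambda r:np.hypot(*(np.array(r["rect"][:2])+np.array(r["rect"][2:])/2-proj(cp,[*p,.02])[0])))
mk=k["mask"];print(k["rect"],mk.sum())
n,l,s,cc=cv2.connectedComponentsWithStats(((g<95)&mk).astype(np.uint8))
for i in range(1,n):
    if s[i,4]>12: print("dark",s[i],cc[i].round(1),to_plane(cp,cc[i],.02)[0].round(4),to_plane(cp,cc[i],.035)[0].round(4))
print(manip.read_clock())
E
```

```text
A -45 [-13.  14.  97.  -0.  69. 122.]
A 135 [-13.  14.  97.   0.  69. -58.]
A -225 [-13.  14.  97.   0.  69. -58.]
B 40 [-23.  18.  93.  -0.  70.  27.]
B 220 None
B -140 None
C -16 [-32.  24.  83.  -0.  72.  74.]
C 164 [ -32.   24.   83.    0.   72. -106.]
C -196 [ -32.   24.   83.    0.   72. -106.]
S -7 [ 18.  20.  90.  -0.  70. 115.]
S 173 [ 18.  20.  90.   0.  70. -65.]
S -187 [ 18.  20.  90.   0.  70. -65.]
nut_seat 0.72 [296.4 392.1] [0.2592 0.263  0.035 ]
nut_seat 0.66 [315.3 190.3] [0.5159 0.2076 0.035 ]
mark 0.93 [309.1 157.1] [0.5509 0.2096 0.035 ]
mark 0.64 [303.9 364.3] [0.3006 0.248  0.035 ]
red [316.11580483 142.53787671] 203 [0.56380978 0.20547821] -5.894571336746297
closest-point of line to nominal [0.51436988 0.21058259] extent 0.04365967728286156
[249.0, 116.9, 125.7, 145.4] 16981
dark [252 115  13   1  13] [258. 115.] [0.5988 0.2571 0.02  ] [0.5981 0.2544 0.035 ]
dark [309 121   6  43 258] [311.5 142. ] [0.5648 0.2057 0.02  ] [0.5657 0.2053 0.035 ]
dark [256 124  12  12 113] [261.3 129.4] [0.584 0.256 0.02 ] [0.5841 0.2534 0.035 ]
dark [356 124  12  12 110] [361.5 129.2] [0.5716 0.1523 0.02  ] [0.5722 0.1544 0.035 ]
dark [ 286  166   53   53 1846] [312.9 190.8] [0.5125 0.2106 0.02  ] [0.5157 0.2101 0.035 ]
dark [263 243   9  10  74] [266.7 247.4] [0.4528 0.2716 0.02  ] [0.4588 0.2683 0.035 ]
dark [352 243  11  10  88] [357.3 247.6] [0.44   0.1683 0.02  ] [0.4466 0.1696 0.035 ]
5.4583
```

View pics/sp2.png

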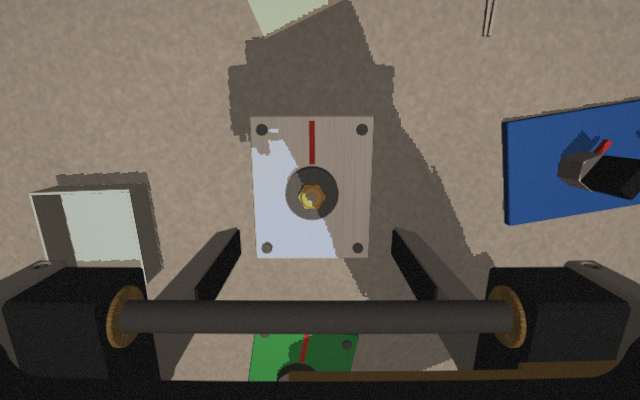

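```bash
cat >> h.py <<'E'
import json
def grasp(tag,c,yaw):
    c=np.array(c,float)
    manip.move_to([*c,.17],[180,0,yaw]);cp=campose("wrist");im=imaging.capture("wrist");cv2.imwrite(f"pics/k{tag}.png",im)
    u=np.array([np.cos(np.radians(yaw)),np.sin(np.radians(yaw))])
    b=redblob(im,proj(cp,[*(c+.028*u),.028])[0],40);P=to_plane(cp,b,.028)
    m,d=axis(P);d*=np.sign(d@u);s=(P[:,:2]-m)@d
    y2=np.degrees(np.arctan2(d[1],d[0]));tip=m+d*np.percentile(s,98);c2=tip-.038*d
    print(tag,"red",len(b),"yaw",y2.round(1),"c",c2.round(4),"span",np.ptp(s).round(4))
    if np.hypot(*(c2-c))>.012 or abs(y2-yaw)>12: raise SystemExit("check")
    manip.move_to([*c2,.14],[180,0,y2]);manip.line_to([*c2,.048],velocity=.12);manip.grab()
    w=manip.read_gripper_width();f0=manip.read_ft_force()
    json.dump([*c2,y2],open(f"{tag}.json","w"))
    manip.line_to([*c2,.16],velocity=.2)
    print("width",w,"f",manip.read_ft_force(),"grip",manip.read_grasp_force())
    return held(tag)
def held(tag):
    """pointer of the held key in the tool frame (x along key, y lateral)"""
    cp=campose("wrist");im=imaging.capture("wrist");cv2.imwrite(f"pics/h{tag}.png",im)
    e=np.array(manip.read_eef_pos());yw=np.radians(manip.read_eef_rot()[2]);u=np.array([np.cos(yw),np.sin(yw)]);v=np.array([-u[1],u[0]])
    z=e[2]-.036+.016
    b=redblob(im,proj(cp,[*(e[:2]+.028*u),z])[0],40);P=to_plane(cp,b,z)[:,:2]-e[:2]
    a,l=P@u,P@v
    out=dict(n=len(b),tip=np.percentile(a,98).round(4),amin=a.min().round(4),lat=l.mean().round(4),yaw=np.degrees(np.polyfit(a,l,1)[0]).round(1))
    print("held",out);return out
E
python3 - <<'E'
from h import *
grasp("A",[.5005,-.0795],-45);print(manip.read_clock())
E
```

```text
A red 110 yaw -41.9 c [ 0.5014 -0.0808] span 0.021
width 0.017657535864448248 f [ 1.27082202e-01  9.53426469e-05 -2.62613666e+00] grip 29.988660514354706
held {'n': 264, 'tip': np.float64(0.0393), 'amin': np.float64(0.0183), 'lat': np.float64(-0.0002), 'yaw': np.float64(1.0)}
9.6917
```

```bash
cat >> h.py <<'E'
NUT=np.array([.5130,.2114]);NY=-6.85
def f3(): return np.array(manip.read_ft_force())
def descend(xy,z0,zend=.0705,lim=8,dz=.001,v=.03):
    """step down until the force or the end; returns underside height over nut_seat (m) and force change"""
    manip.line_to([*xy,z0],velocity=.1);b=f3();z=z0
    while z>zend+1e-6:
        z=max(z-dz,zend);manip.line_to([*xy,z],velocity=v);d=f3()-b
        if d[2]>lim: break
    e=manip.read_eef_pos();print("at",np.round(xy,4),"under",round((e[2]-.071)*1e3,1),"dF",d.round(1),"M",np.round(manip.read_wrist_torque(),2),"t",round(manip.read_clock(),1))
    return e[2]-.071,d
E
python3 - <<'E'
from h import *
manip.move_to([*NUT,.16],[180,0,NY]);manip.line_to([*NUT,.093],velocity=.15)
held("A2");imaging.capture("scene")
descend(NUT,.088)
E
```

```text
held {'n': 629, 'tip': np.float64(0.0716), 'amin': np.float64(0.0176), 'lat': np.float64(0.0003), 'yaw': np.float64(0.4)}
at [0.513  0.2114] under 12.8 dF [-2.7 -0.6 11.4] M [-0.14  0.85  0.04] t 13.0
```

View pics/hA2.png

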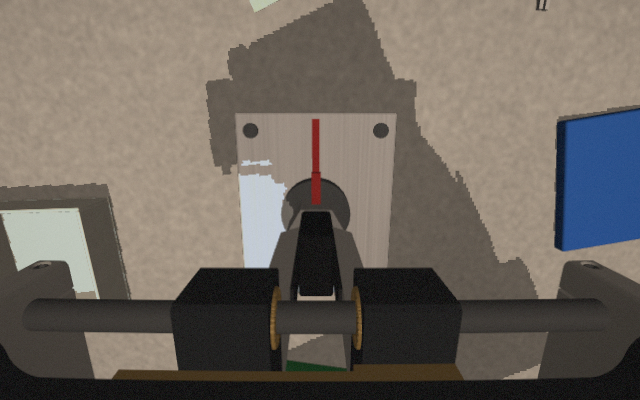

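The pointer and the line are aligned laterally, both at column 316. The key stopped at 12.8 mm with a -x reaction, so I shift along the key's x to tell a misalignment from a too-small key.

Run:
```python
from h import *
u=np.array([np.cos(np.radians(NY)),np.sin(np.radians(NY))])
for s in (-.0012,-.0024,.0012):
    h,d=descend(NUT+s*u,.0855,lim=8,dz=.0007)
    if h<.009: break
```

```text
at [0.5118 0.2115] under 11.6 dF [-2.8  0.2  9.2] M [-0.03  0.92 -0.02] t 14.5
at [0.5106 0.2117] under 11.4 dF [ 0.7 -1.6 12.1] M [-0.36 -0.14 -0.  ] t 16.3
at [0.5142 0.2113] under 13.5 dF [-3.4 -3.6  8.7] M [-0.32  0.99 -0.06] t 17.0
```

Run:
```python
from h import *
u=np.array([np.cos(np.radians(NY)),np.sin(np.radians(NY))]);v=np.array([-u[1],u[0]])
for s,t in ((-.0021,-.0007),(-.0021,.0007)):
    h,d=descend(NUT+s*u+t*v,.084,lim=10,dz=.0006)
    if h<.009: break
```

```text
at [0.5108 0.211 ] under 11.3 dF [-1.6  0.6 14.6] M [0.76 0.21 0.02] t 18.5
at [0.511  0.2123] under 11.3 dF [-2.4 -5.  14.9] M [-1.4   0.47 -0.05] t 20.0
```

A stops at about 11.3 to 11.6 mm on all sides, and the moments balance at a shift of about -2.3 mm along x, so A is too small. I put it back and take B.

```bash
sed -i 's/^NUT=.*/NY=-6.85;_u=np.array([np.cos(np.radians(NY)),np.sin(np.radians(NY))]);_v=np.array([-_u[1],_u[0]]);NUT=np.array([.5130,.2114])-.0023*_u-.0002*_v/' h.py
cat >> h.py <<'E'
def putback(tag):
    x,y,yaw=json.load(open(f"{tag}.json"))
    p=np.array(manip.read_eef_pos());manip.line_to([p[0],p[1],.15],velocity=.2)
    manip.move_to([x,y,.15],[180,0,yaw]);manip.line_to([x,y,.053],velocity=.15);b=f3();z=.053
    while z>.0468:
        z-=.0007;manip.line_to([x,y,z],velocity=.03)
        if (f3()-b)[2]>3: break
    print("set down at",round(z,4),(f3()-b).round(1));manip.release();manip.line_to([x,y,.15],velocity=.2)
E
python3 - <<'E'
from h import *
putback("A")
grasp("B",[.504,-.1785],40);print(manip.read_clock())
E
```

```text
set down at 0.0474 [-4.   0.3  8.4]
B red 109 yaw 43.2 c [ 0.5034 -0.1787] span 0.0211
width 0.01790448212215265 f [-0.57946981  0.21095606 -1.28302915] grip 29.99955117702484
held {'n': 262, 'tip': np.float64(0.0386), 'amin': np.float64(0.0176), 'lat': np.float64(0.0011), 'yaw': np.float64(0.8)}
30.8833
```

View pics/kB.png

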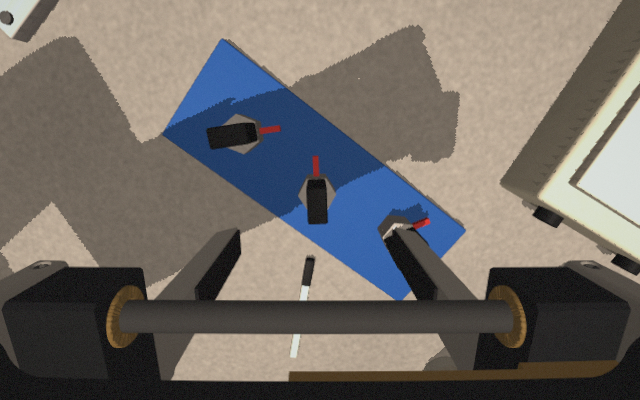

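A stands upright at (240,133), and B is held (pointer tip 0.7 mm further back than A's). Trying B.

```bash
cat >> h.py <<'E'
def tryit(dx,grid):
    c=NUT+dx*_u
    manip.move_to([*c,.15],[180,0,NY]);manip.line_to([*c,.09],velocity=.15);o=held("try")
    best=None
    for s,t in grid:
        h,d=descend(c+s*_u+t*_v,.0855,lim=10,dz=.001)
        if h<.009: return True
    return False
E
python3 - <<'E'
from h import *
print(tryit(.0007,((0,0),)))
E
```

```text
held {'n': 657, 'tip': np.float64(0.0731), 'amin': np.float64(0.0169), 'lat': np.float64(0.0003), 'yaw': np.float64(0.8)}
at [0.5114 0.2114] under 13.6 dF [-3.5 -1.5 12.1] M [-0.18  0.78  0.04] t 33.7
False
```

Run:
```python
from h import *
c=NUT+.0007*_u
for s,t in ((-.0015,-.0003),(-.0026,-.0003)):
    h,d=descend(c+s*_u+t*_v,.0865,lim=10,dz=.001)
    if h<.009: break
```

```text
Traceback (most recent call last):
NameError: name '_u' is not defined
```

```bash
sed -i 's/\b_u\b/UX/g; s/\b_v\b/VY/g' h.py
python3 - <<'E'
from h import *
c=NUT+.0007*UX
for s,t in ((-.0015,-.0003),(-.0026,-.0003)):
    h,d=descend(c+s*UX+t*VY,.0865,lim=10,dz=.001)
    if h<.009: break
E
```

```text
at [0.5099 0.2113] under 13.7 dF [-6.5 -1.8 15.5] M [-0.47  1.38 -0.08] t 34.7
at [0.5088 0.2114] under 13.7 dF [-7.7 -3.2 16.5] M [-0.53  1.46 -0.05] t 35.7
```

Run:
```python
from h import *
p=manip.read_eef_pos();manip.line_to([p[0],p[1],.15],velocity=.2);held("Bx")
im=imaging.capture("side");cp=campose("side");x,y=proj(cp,[p[0],p[1],.12])[0].astype(int)
a=cv2.resize(im[y-60:y+80,x-60:x+60],None,fx=4,fy=4)[:560]
w=cv2.imread("pics/hBx.png")[130:330,230:400];w=cv2.resize(w,None,fx=1.8,fy=2.8)[:560]
cv2.imwrite("pics/chk.png",np.hstack([a,w]) if a.shape[0]==w.shape[0] else a);print(manip.read_eef_pos(),manip.read_eef_rot())
```

```text
held {'n': 283, 'tip': np.float64(0.0381), 'amin': np.float64(0.0171), 'lat': np.float64(0.0004), 'yaw': np.float64(0.2)}
[0.50823623 0.21115818 0.14806746] [ 1.79931681e+02  1.39783834e-01 -6.85189828e+00]
```

View pics/chk.png

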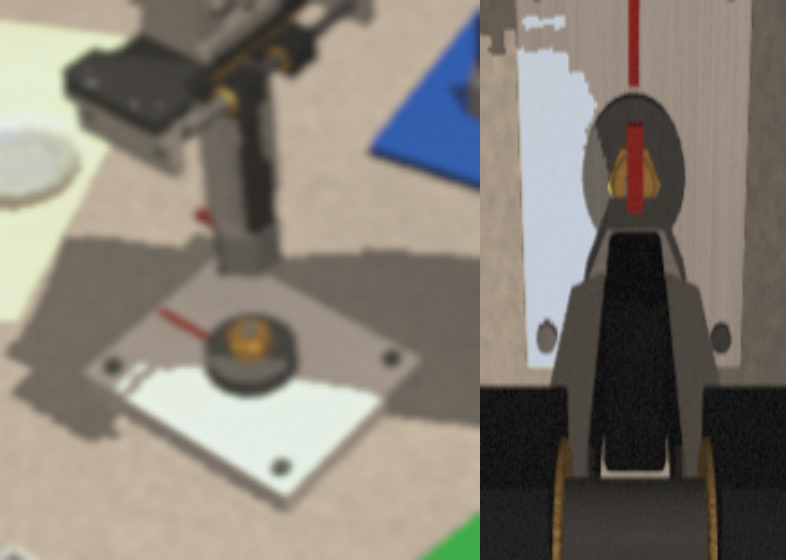

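B is not tilted and stopped flat at about 13.7 mm whatever the offset. A stopped at about 12 mm after allowing for 0.6 mm of grip slip. Both match the too-small behaviour, so I put B back and try C.

Run:
```python
from h import *
putback("B")
o=grasp("C",[.5205,-.2795],-16);print(manip.read_clock())
print(tryit(-(o["tip"]-.0393),((0,0),)))
```

```text
set down at 0.0474 [-2.7  1.   5.9]
C red 110 yaw -24.9 c [ 0.5229 -0.2773] span 0.021
width 0.017976711025364512 f [-0.2099829   0.67756766 -2.23115851] grip 29.985737800598145
held {'n': 267, 'tip': np.float64(0.0386), 'amin': np.float64(0.0176), 'lat': np.float64(0.0), 'yaw': np.float64(-0.3)}
46.675
held {'n': 625, 'tip': np.float64(0.0725), 'amin': np.float64(0.0176), 'lat': np.float64(0.0003), 'yaw': np.float64(0.5)}
at [0.5114 0.2114] under -0.0 dF [-0.4 -0.2  6.8] M [-0.05  0.39  0.01] t 53.1
True
```

C slid down to 0.0 mm with 6.8 N of contact on the boss. I check the final scene before handing in.

Run:
```python
from h import *
im=imaging.capture("side");cp=campose("side")
a=cv2.resize(im[210:330,190:340],None,fx=2.5,fy=2.5);b=cv2.resize(im[130:250,270:420],None,fx=2.5,fy=2.5)
cv2.imwrite("pics/fin.png",np.hstack([a,b]));print(manip.read_eef_pos(),manip.read_eef_rot(),manip.read_ft_force(),manip.read_grasp_force(),manip.read_clock())
```

```text
[0.51162275 0.21146374 0.07094504] [-1.79983433e+02 -3.93921193e-02 -6.84782135e+00] [-0.75320846 -0.49292461  4.8933313 ] 29.98701900243759 53.1083
```

View pics/fin.png

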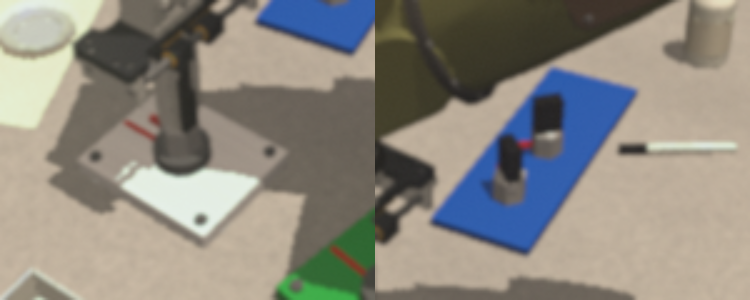

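The picture shows C seated on the boss at (180,150) with its pointer over the mark, and the other two keys upright on the tray at (510,170) and (547,125).

```bash
python3 -c "
from cell import manip
print(manip.close_job())"
```

```text
the job is handed in; nothing more can be done
None
```

The third key tried, the one nearest the right-hand end of the tray, is the one that fits; it is fully seated on the nut with its pointer on the mark and still gripped, the other two stand upright on the tray, and I handed the job in at about 53 s.

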